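Rebuild the locking cap chute on the pub's cap box

ROBOT

A 6-joint arm with a two-finger parallel gripper is mounted at the origin on the work surface. World frame = base frame: x ahead of the robot, y to its left, z up, the work surface at z = 0. Lengths are in m, angles in rad, forces in N, time in s.
With the tool pointing down it reaches from about 0.35 to 0.975 m from the base axis. Payload 4.9 kg.
Tool frame: the origin (TCP) lies at the very end of the fingers, on their centre line; the grasp point (between the pads) lies 19 mm behind it; z points along the fingers, y is the line along which they close (so a half turn about z gives the same grasp; the last joint's range is limited). The gripper opens to 85 mm and grips with 20 to 120 N. Pads are 22 mm wide; open, the fingers measure 114 mm over their backs; the gripper's body (76 mm by 85 mm) begins 54 mm behind the grasp point. The pads swing forward as they close: fully open they stand 13 mm farther back than shut.
Start: joints at [1.18, 0.053, 1.613, -0, 1.476, -0.119], TCP at [0.168, 0.602, 0.193] pointing down, gripper open.
Joint ranges: [-3.01, 3.01], [-1.01, 2.22], [0.06, 2.58], [-1.02, 4.17], [0.09, 2.62], [-3.14, 3.14]. Speed limits (rad/s): [2.57, 2.57, 3.14, 3.14, 3.14, 3.14].

INTERFACE

Orientations are given as a rotation vector (axis times angle).
In Python, from station import * gives the robot as it stands.
- The arm moves only by the shell command python3 -m crank 'ROWS' [OPENING] [FORCE]. ROWS is JSON, a list of rows, each an object with "offset": the shift along the tool's x, y, z in m, a list of three; "twist": the turn, a rotation vector about the tool's x, y, z in degrees, a list of three. In form: [{"offset": [x, y, z], "twist": [rx, ry, rz]}, ...]. A call has 1 to 20 rows; each row is the pose to reach, as a shift and turn from the pose commanded when the call began, along the tool's axes at that moment; what a row does not reach only later rows make up. A row lasts 1/8 s, in which the tool goes at most 62.5 mm and 10.7 degrees, less where a joint would pass 70% of its speed; a pose out of reach is approached as far as the arm can. A call with a gripper value outside its range is refused whole. OPENING is the opening, from 0 (shut) to 1 (fully open), set as the call begins (- or left out, the last holds). The fingers move at their own pace and stop on an object; FORCE is the grip in N (left out, the last holds). Time passes only in rows, so rows that repeat a pose let the fingers close. It gives the time, the measured TCP pose, the force, the opening and the grip force at its end, in the units of the state.
- get_obs(): the state, without advancing time (a new reading comes with each control period).
- get_image(name): name is "scene" or "top" or "wrist"; returns the picture (480x640x3 uint8, red, green, blue); there is no depth.
- get_calibration(name): a dict with "intrinsics" (3x3 intrinsics, pixels), "world_from_camera" (4x4, takes a point from camera to world coordinates); the wrist camera has in their place "tool_from_camera" (4x4, takes a point from camera to tool coordinates, whose origin is the TCP and whose axes are the flange's). Camera axes: x right, y up, looking along -z (the intrinsics and any distortion apply to the point x, -y, -z); pixel columns grow to the right and rows downward; lengths in m; the calibration is good to about 2 mm. A picture is of the moment at which its call begins: read the wrist's pose just before it. get_calibration takes no time and is no camera call.
- finish_job(): hands the job in; it is judged then, once.
Trained networks look in the newest picture that a camera, given by its name, has taken for a name from the list of things; names that differ only in an ending like _2 or _b are one class to them, and where a whole thing is asked for, a point or a joint stands for the part that bears it (a point fixed in the world has none). Each returns a list of dicts, best first, with "confidence" (0 to 1); they miss things now and then, are a little off and sometimes report something else, mostly with a low value. They report only what shows in the picture. A call takes as long as a camera call. They do not tell look-alikes from the thing itself.
- cut_out(query, camera): "region" (480x640 bool, what is visible of it) and "rect" ([centre column, centre row, width, height] in pixels, round what is visible of it).
The state is a dict: "t": time; "q": joint angles; "dq": joint speeds; "effort": joint torques, N m; "tool_pos": TCP position; "tool_rot": TCP orientation; "contact_force": force on the tool from outside, world axes, zero at the start; "wrist_torque": the same for the moment, N m; "opening": finger opening in m; "grip_force": force on a finger pad.
Only numpy, scipy, OpenCV 4.12 (cv2) and the standard library are available. Lean on these libraries where they do the work, as an engineer would, in place of code of your own. Each camera call takes 0.05 s, during which the arm holds its last target. There are 200 camera calls.

TASK

Put the cap box's chute back together: push the tube, nose first, past the sprung flap into the collar on the box's sloping front until its shoulder is flush, and lock it with a quarter turn clockwise (as seen looking down onto its top). Then set the lid on the tube's top end, flush, and lock it the same way, turning each as far as it goes; leave both locked and let go. Do not knock over or push aside the tankard, the opener or the bottles.

Things in the scene. Friction and masses are not known exactly. Their poses are not given: they have to be found in the camera images.
- collar_top (a point): Centre of the outer rim of the dark steel bayonet collar (80 mm outside diameter) on the box's sloping front, about 130 mm above the shelf. z = the collar's axis, out of the box, leaning 30 degrees from vertical to the robot's side; x = up the slope, y = level. When the tube is home, its shoulder lies on this rim, its centre is 19 mm out along z and, locked, its x lies along this y.
- collar: That collar. Bore 56 mm; two inward lips, 5 mm thick at the rim, each spanning 100 degrees, centred on +y and -y, narrow it to 44 mm. Lugs enter by the gaps centred on +x and -x, then turn 90 degrees clockwise (seen from outside) under the lips to a stop 2 degrees past 90; the other way is blocked. Play: 2 mm axial, 1.3 to 2 mm radial, so a locked part may droop 3 degrees.
- box: Green painted steel box fixed to the shelf, 160 mm wide (y), 160 mm deep (x); its front slopes up at 30 degrees from 75 mm high at the robot's side to 160 mm at the far side. The collar stands 14 mm proud in the middle of the slope. Origin on the shelf below the centre of the collar's rim.
- flap (a joint): Spring-return flap inside the box under the collar, hinged at its down-slope edge. 0 = shut (it lies 19 mm below the rim), grows as it is pushed inwards, in rad. The tube's nose itself pushes it open against a light spring (1 to 3 N) and holds it at about 0.75 rad when home.
- tube_mid (a point): Loose chute tube, bare aluminium, 102 mm tall, 220 g, starts standing nose down. Point: its centre, on its axis, 51 mm above its lower end. z = its axis to the open top end, x = line of its two lugs (two thin ribs down the outside mark it, look only, 2 mm). Body: plain cylinder, 64 mm diameter, from 32 to 102 mm above the lower end; grasp across it.
- tube: The same tube; origin at the centre of its lower end. Nose below the body's flat shoulder: 40 mm diameter, 32 mm long, with two lugs on +x and -x, 16 mm wide, 5 mm thick, 51 mm over both, their tops 7 mm below the shoulder. Fits either half-turn. Its top end is a bayonet mouth just like the collar's: gaps on its own +x and -x, lips on its +y and -y, same sizes, clockwise lock.
- lid_mid (a point): Loose lid, bare aluminium, 60 mm tall, 160 g, starts standing, grip up. Point: its centre, on its axis, 30 mm above its lower end. z = its axis, up to the grip. Grip bar: upright, along x, 56 mm long, 14 mm thick (y), 36 mm high, from 24 to 60 mm above the lower end. Home on the tube this point is 69 mm beyond the tube's centre along z and, locked, its x lies along the tube's y.
- lid: The same lid; origin at the centre of its lower end. Below: a plug 40 mm diameter, 12 mm long, with two lugs on +x and -x like the tube's (tops 7 mm below the shoulder); above it a disc 64 mm diameter, 12 mm thick, whose underside is the shoulder. Fits either half-turn.
- tankard: Bystander: pewter tankard, 80 mm diameter, 110 mm high, loop handle on its +y side reaching about 35 mm out. Origin at the centre of its underside.
- bottle_a: Bystander: amber glass dasher bottle, 56 mm diameter, 150 mm high, standing; origin at the centre of its underside.
- bottle_b: Bystander: the second, equal amber bottle; origin at the centre of its underside.
- opener: Bystander: bone-handled bottle opener, 130 mm long along x, 18 mm wide, 13 mm thick, lying on a fixed square black rubber mat (130 mm, 4 mm thick). Origin under its middle.
Things that resemble listed ones, but are neither listed nor needed, are in the scene too. What is shaped like the lid but purple is not meant.

How it is judged:
On the way, in this order (a step that is already met when the one before it is completed fails the run):
1. the tube is home in the collar, past the open flap, and locked by its quarter turn (z of tube_mid in the frame of collar_top between 0.015 and 0.0235 m and x of tube_mid in the frame of collar_top between -0.006 and 0.006 m and y of tube_mid in the frame of collar_top between -0.006 and 0.006 m and angle between the z axis of tube_mid and the z axis of collar_top, either way round below 0.1 rad and angle between the x axis of tube_mid and the y axis of collar_top, either way round below 0.26 rad and value of joint flap above 0.4 rad), for 0.2 s.
2. the lid is home on the tube and locked by its quarter turn (z of lid_mid in the frame of tube_mid between 0.065 and 0.0735 m and x of lid_mid in the frame of tube_mid between -0.006 and 0.006 m and y of lid_mid in the frame of tube_mid between -0.006 and 0.006 m and angle between the z axis of lid_mid and the z axis of tube_mid, either way round below 0.1 rad and angle between the x axis of lid_mid and the y axis of tube_mid, either way round below 0.26 rad), for 0.2 s.
At the end, for the whole second after the job is handed in: Tube home on the collar's rim, flap held open; lid home on the tube: each flush within 4 mm, off-centre under 6 mm, axes within 5.5 deg, turned to within 15 deg of its full quarter turn and at rest. Tankard, opener and bottles within 30 mm of their starts and upright (all of step 1 and all of step 2 and linear speed of each of tube, lid below 0.02 m/s and distance of each of bottle_a, bottle_b, tankard, opener from where it was at the start of the episode below 0.03 m and angle between each of bottle_a, bottle_b, tankard, opener's own z axis and vertical below 0.2 rad); the robot touches nothing.
It fails at once if the amber bottle A was knocked over or pushed away (distance of bottle_a from where it was at the start of the episode above 0.03 m or angle between bottle_a's own z axis and vertical above 0.35 rad).
It fails at once if the amber bottle B was knocked over or pushed away (distance of bottle_b from where it was at the start of the episode above 0.03 m or angle between bottle_b's own z axis and vertical above 0.35 rad).
It fails at once if the tankard was knocked over or pushed away (distance of tankard from where it was at the start of the episode above 0.03 m or angle between tankard's own z axis and vertical above 0.35 rad).
It fails at once if the bottle opener was knocked over or pushed away (distance of opener from where it was at the start of the episode above 0.03 m or angle between opener's own z axis and vertical above 0.35 rad).
It also fails if it takes over 72 s, if anything falls off the work surface, if the arm or the gripper's body presses on something with over 40 N, if the wrist force passes 120 N, or if a joint passes its speed limit or range.

## Working session

There is one attempt and no reset: what is moved stays moved. The work goes in short steps, Python scripts to look and compute and a shell command to move; the robot and the scene stay as the last step left them, time stands still between calls to the robot, and variables do not carry over. Pictures are saved under pics/ and viewed, at most 10 in all, crops included, and the job is handed in when it is done.

```bash
ls; mkdir -p pics; python3 - <<'E'
from station import *
import cv2,numpy as np
print(get_obs())
ims=[]
for c in ("scene","top"):
    im=get_image(c); ims.append(im); cv2.imwrite(f"pics/{c}0.png",im[:,:,::-1])
    k=get_calibration(c); print(c,np.round(k['intrinsics'],1).tolist(),np.round(k['world_from_camera'],3).tolist(),[x for x in k])
    for q in ("tube","lid","collar","tankard","bottle_a","opener","box"):
        for d in cut_out(q,c): print(c,q,round(d['confidence'],2),np.round(d['rect']).tolist())
print({k:np.round(v,3).tolist() for k,v in get_calibration('wrist').items() if k!='x'})
E
```

```text
pics
{'t': 0.0, 'q': array([ 1.17999126e+00,  5.33625346e-02,  1.61430745e+00,  1.34291277e-05,
        1.47601901e+00, -1.18961046e-01]), 'dq': array([ 2.03095639e-03,  1.15730214e-03,  2.13153641e-03,  8.64238258e-05,
       -8.79374529e-04,  6.53556168e-04]), 'effort': array([-2.16431697e-03, -3.93698859e+01, -3.70167696e+01, -2.57779102e-04,
        7.29837062e-03,  5.93816569e-07]), 'tool_pos': array([0.16751629, 0.60139265, 0.19215156]), 'tool_rot': array([-0.42562639, -3.1120788 ,  0.0031807 ]), 'contact_force': array([-0.78806677,  0.53732644, -0.84250106]), 'wrist_torque': array([-0.03131342, -0.05073619, -0.03718706]), 'grip_force': 0.0, 'opening': 0.08498670434023585}
scene [[483.9, 0.0, 328.5], [0.0, 483.9, 241.2], [0.0, 0.0, 1.0]] [[0.575, -0.477, 0.665, 1.103], [0.818, 0.321, -0.477, -0.406], [0.015, 0.818, 0.575, 0.599], [0.0, 0.0, 0.0, 1.0]] ['intrinsics', 'world_from_camera']
scene tube 0.74 [159.0, 297.0, 51.0, 69.0]
scene lid 0.75 [465.0, 238.0, 30.0, 36.0]
scene lid 0.61 [504.0, 271.0, 35.0, 30.0]
scene collar 0.71 [343.0, 261.0, 51.0, 21.0]
scene collar 0.66 [382
[... 532 characters left out ...]
4.0, 46.0, 39.0]
top lid 0.95 [231.0, 239.0, 34.0, 29.0]
top lid 0.74 [186.0, 172.0, 27.0, 28.0]
top lid 0.57 [176.0, 223.0, 35.0, 32.0]
top collar 0.75 [337.0, 203.0, 42.0, 44.0]
top tankard 0.92 [206.0, 310.0, 60.0, 39.0]
top bottle_a 0.88 [359.0, 303.0, 27.0, 22.0]
top bottle_a 0.65 [486.0, 209.0, 43.0, 33.0]
top bottle_a 0.42 [339.0, 199.0, 87.0, 101.0]
top bottle_a 0.28 [207.0, 312.0, 63.0, 45.0]
top opener 0.69 [272.0, 299.0, 33.0, 58.0]
top box 0.65 [338.0, 198.0, 87.0, 102.0]
{'intrinsics': [[367.203, 0.0, 317.676], [0.0, 367.203, 242.208], [0.0, 0.0, 1.0]], 'tool_from_camera': [[0.0, 0.964, 0.266, 0.068], [1.0, -0.0, 0.0, -0.001], [0.0, 0.266, -0.964, -0.181], [0.0, 0.0, 0.0, 1.0]]}
```

```bash
python3 - <<'E'
import cv2,numpy as np
t=cv2.imread('pics/top0.png'); s=cv2.imread('pics/scene0.png')
a=cv2.resize(t[150:350,140:540],(800,400),interpolation=cv2.INTER_CUBIC)
cv2.imwrite('pics/a.png',a)
b=cv2.resize(s[150:430,130:530],(800,560),interpolation=cv2.INTER_CUBIC)
cv2.imwrite('pics/b.png',b)
E
```

```text
(no output)
```

View pics/a.png

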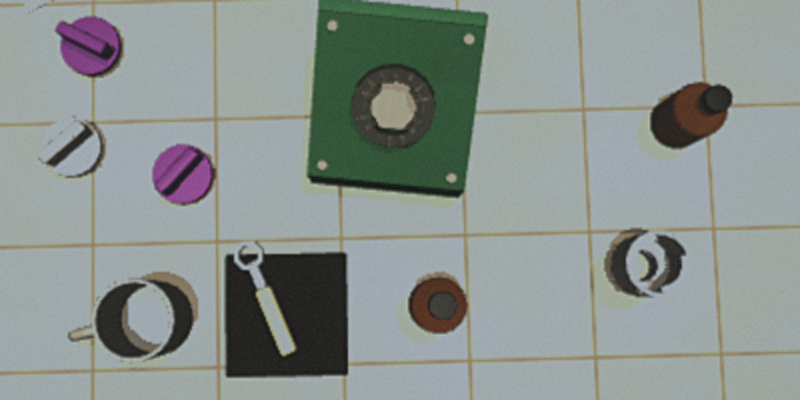

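View pics/b.png

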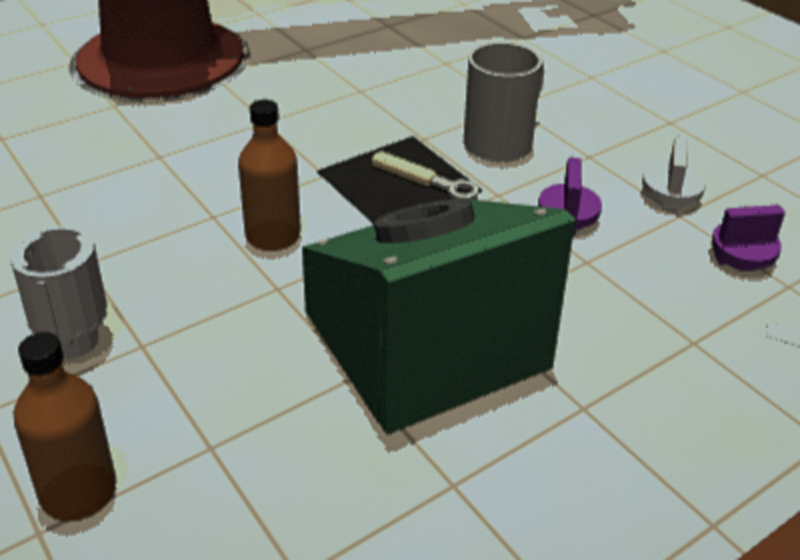

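Lid candidates (top view px): silver (175,223), purple (186,172) and (231,239). Only the silver one is bare aluminium, and it shows enlarged at crop a (70,147), so that is the lid. The tube is at (462,282), with bottles at (486,209) and (359,303). The collar is at (337,203), and the mat with the opener is at (283,307).

```bash
cat > h.py <<'E'
from station import *
import cv2,numpy as np
from scipy.spatial.transform import Rotation as Ro
def cam(name,obs=None):
    k=get_calibration(name); K=np.array(k['intrinsics'])
    if name=='wrist':
        T=np.eye(4); T[:3,:3]=Ro.from_rotvec(obs['tool_rot']).as_matrix(); T[:3,3]=obs['tool_pos']
        T=T@np.array(k['tool_from_camera'])
    else: T=np.array(k['world_from_camera'])
    return K,T
def ray(c,uv):
    K,T=c; d=np.linalg.solve(K,[uv[0],uv[1],1.]); d=T[:3,:3]@(d*[1,-1,-1]); return T[:3,3],d/np.linalg.norm(d)
def proj(c,P):
    K,T=c; p=(np.atleast_2d(P)-T[:3,3])@T[:3,:3]*[1,-1,-1]; p=p@K.T; return p[:,:2]/p[:,2:]
def onz(c,uv,z):
    o,d=ray(c,uv); return o+d*(z-o[2])/d[2]
def tri(rs):
    A=sum(np.eye(3)-np.outer(d,d) for o,d in rs); b=sum((np.eye(3)-np.outer(d,d))@o for o,d in rs)
    p=np.linalg.solve(A,b); return p,max(np.linalg.norm(np.cross(p-o,d)) for o,d in rs)
def down(yaw,tilt=None):
    # tool pointing down with tool y (closing line) at world angle yaw
    y=np.array([np.cos(yaw),np.sin(yaw),0]); z=np.array([0,0,-1.]); return np.c_[np.cross(y,z),y,z]
def go(P,R):
    o=get_obs(); R0=Ro.from_rotvec(o['tool_rot']).as_matrix()
    d=R0.T@(np.array(P)-o['tool_pos']); w=Ro.from_matrix(R0.T@R).as_rotvec(degrees=True)
    print('offset',np.round(d,4).tolist(),'twist',np.round(w,1).tolist(),'rows>=',max(np.linalg.norm(d)/.0625,np.linalg.norm(w)/10.7).round(1),'q6',o['q'][5].round(2),'t',o['t'])
E
python3 - <<'E'
from h import *
s=cam('scene');t=cam('top')
for n,a,b in [('tube',(159,297),(466,284)),('lid',(465,238),(175.5,223)),('collar',(343,261),(337,203)),('tank',(382,201),(206,310)),('botB',(265,237),(359,303)),('botA',(162,364),(486,209)),('open',(339,239),(272,299))]:
    print(n,*[np.round(x,3) for x in tri([ray(s,a),ray(t,b)])])
# box bottom edges: collar bolts etc. from top: box front bottom corners at crop (308,178),(462,195) z~.075
c=[onz(t,(140+u/2,150+v/2),z) for u,v,z in[(308,178,.075),(462,195,.075),(318,8,.16),(487,20,.16)]]
print(np.round(c,3))
o=get_obs();print(Ro.from_rotvec(o['tool_rot']).as_matrix().round(2))
p=np.array([-.02,0,0])
E
```

```text
tube [ 0.444 -0.282  0.052] 0.002
lid [0.589 0.317 0.025] 0.0
collar [ 0.607 -0.022  0.12 ] 0.002
tank [0.403 0.246 0.047] 0.002
botB [ 0.412 -0.062  0.071] 0.002
botA [ 0.596 -0.329  0.062] 0.002
open [0.422 0.115 0.004] 0.003
[[ 0.542  0.063  0.075]
 [ 0.521 -0.091  0.075]
 [ 0.694  0.045  0.16 ]
 [ 0.678 -0.113  0.16 ]]
[[-0.96  0.27  0.  ]
 [ 0.27  0.96  0.  ]
 [ 0.    0.   -1.  ]]
```

```bash
python3 - <<'E'
from h import *
go([.57,.317,.20],down(np.deg2rad(90)))
E
```

```text
offset [-0.464, -0.1666, -0.0066] twist [0.0, 0.0, -15.6] rows>= 7.9 q6 -0.12 t 0.8
```

```bash
R='{"offset":[-0.464,-0.167,-0.007],"twist":[0,0,-15.6]}'; python3 -m crank '[{"offset":[-0.464,-0.167,-0.007],"twist":[0,0,-15.6]},{"offset":[-0.464,-0.167,-0.007],"twist":[0,0,-15.6]},{"offset":[-0.464,-0.167,-0.007],"twist":[0,0,-15.6]},{"offset":[-0.464,-0.167,-0.007],"twist":[0,0,-15.6]},{"offset":[-0.464,-0.167,-0.007],"twist":[0,0,-15.6]},{"offset":[-0.464,-0.167,-0.007],"twist":[0,0,-15.6]},{"offset":[-0.464,-0.167,-0.007],"twist":[0,0,-15.6]},{"offset":[-0.464,-0.167,-0.007],"twist":[0,0,-15.6]},{"offset":[-0.464,-0.167,-0.007],"twist":[0,0,-15.6]},{"offset":[-0.464,-0.167,-0.007],"twist":[0,0,-15.6]},{"offset":[-0.464,-0.167,-0.007],"twist":[0,0,-15.6]}]' 1
python3 - <<'E'
from h import *
o=get_obs(); im=get_image('wrist'); np.savez('pics/w_lid1.npz',im=im,p=o['tool_pos'],r=o['tool_rot'])
cv2.imwrite('pics/w_lid1.png',im[:,:,::-1])
print(o['q'].round(2),o['tool_pos'].round(4),o['dq'].round(3))
for d in cut_out('lid','wrist'): print(d['confidence'],np.round(d['rect']))
b=np.deg2rad(-6.7)
go([.56,-.02,.33],down(np.deg2rad(83)))
E
```

```text
t: 2.17
tool_pos: [0.5688, 0.3176, 0.2004]
tool_rot: [0.003, -3.141, -0.0]
contact_force: [-0.2, 0.2, 0.4]
opening: 0.0854
grip_force: 0.0
[ 0.39  0.11  1.54  0.    1.49 -1.18] [0.5688 0.3176 0.2004] [ 0.007 -0.002 -0.001 -0.002 -0.002 -0.001]
0.77 [319. 234.  63.  68.]
0.65 [302. 332.  61.  59.]
offset [0.0097, -0.3376, -0.1295] twist [0.0, 0.0, 7.1] rows>= 5.8 q6 -1.18 t 2.275
```

View pics/w_lid1.png

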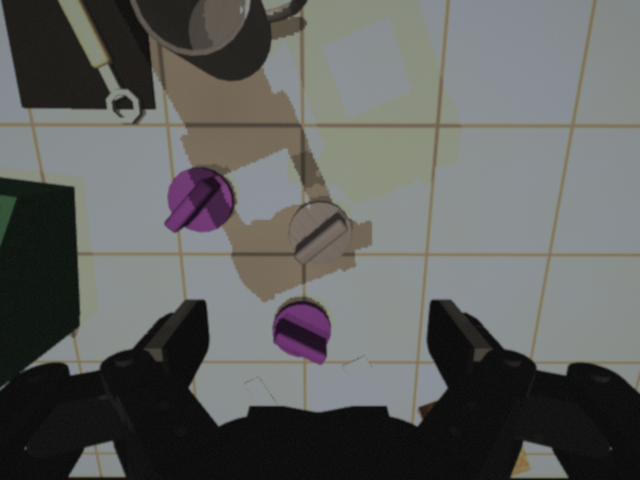

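The bare lid is at about (320,233), with its bar running (298,260)–(345,222). Purple ones are at (200,200) and (301,330). Next I look at the collar along its axis.

```bash
cat >> h.py <<'E'
def boxR(b): # collar frame columns x(up slope),y,z
    return Ro.from_euler('z',b).as_matrix()@np.array([[np.cos(np.pi/6),0,-.5],[0,1,0],[.5,0,np.cos(np.pi/6)]])
def tool_on(C,phi):
    # tool z = -collar z ; tool y at angle phi from collar y, positive = clockwise seen from outside
    y=np.cos(phi)*C[:,1]+np.sin(phi)*C[:,0]; z=-C[:,2]; return np.c_[np.cross(y,z),y,z]
E
python3 - <<'E'
from h import *
C=boxR(np.deg2rad(-6.7))
go(np.array([.607,-.022,.13])+.10*C[:,2],tool_on(C,0))
E
```

```text
offset [0.0124, -0.3338, -0.0161] twist [1.8, -30.0, 6.7] rows>= 5.4 q6 -1.18 t 2.275
```

```bash
python3 -m crank '[{"offset":[0.012,-0.1,-0.04],"twist":[0.4,-7,1.7]},{"offset":[0.012,-0.2,-0.03],"twist":[1,-16,3.5]},{"offset":[0.012,-0.334,-0.016],"twist":[1.8,-30,6.7]},{"offset":[0.012,-0.334,-0.016],"twist":[1.8,-30,6.7]},{"offset":[0.012,-0.334,-0.016],"twist":[1.8,-30,6.7]},{"offset":[0.012,-0.334,-0.016],"twist":[1.8,-30,6.7]},{"offset":[0.012,-0.334,-0.016],"twist":[1.8,-30,6.7]},{"offset":[0.012,-0.334,-0.016],"twist":[1.8,-30,6.7]}]' 1
python3 - <<'E'
from h import *
o=get_obs(); im=get_image('wrist'); np.savez('pics/w_col1.npz',im=im,p=o['tool_pos'],r=o['tool_rot'])
print(o['q'].round(2),o['tool_pos'].round(4),o['dq'].round(3))
D=cut_out('collar','wrist')
for d in D: print(d['confidence'],np.round(d['rect']))
cv2.imwrite('pics/w_col1.png',im[:,:,::-1])
np.save('pics/col_reg1.npy',D[0]['region'])
go([.43,-.282,.22],down(np.deg2rad(70)))
E
```

```text
t: 3.28
tool_pos: [0.558, -0.0163, 0.2166]
tool_rot: [0.155, 2.613, -0.041]
contact_force: [-0.5, 0.0, -0.1]
opening: 0.0853
grip_force: 0.0
[-0.18 -0.52  2.13  0.04  1.01 -1.64] [ 0.558  -0.0163  0.2166] [ 0.017  0.006 -0.004  0.    -0.002 -0.003]
0.65 [318. 222. 105. 103.]
offset [0.0815, -0.2793, -0.0512] twist [3.5, 29.9, 13.0] rows>= 4.7 q6 -1.64 t 3.375
```

View pics/w_col1.png

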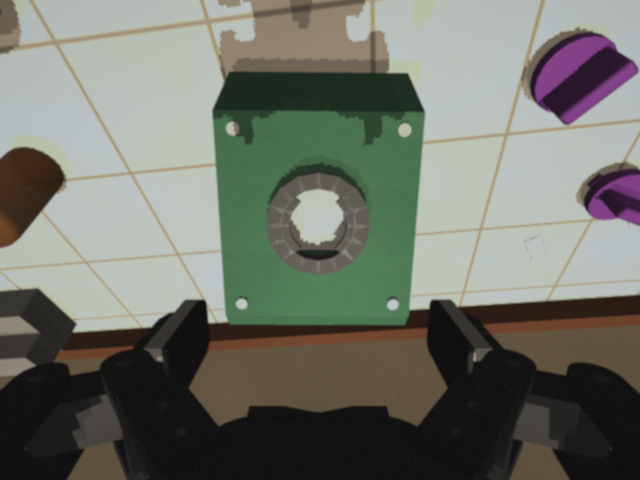

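Collar ring at (318,222) is seen face-on and the box edges are level. Bolts are at (232,129), (405,130), (241,303) and (392,304). I'll refine the collar pose from these.

```bash
python3 - <<'E'
from h import *
f=np.load('pics/w_col1.npz'); im=f['im']; o=dict(tool_pos=f['p'],tool_rot=f['r']); w=cam('wrist',o)
b=[]
for u,v in [(232,129),(405,130),(241,303),(392,304)]:
    g=im[v-11:v+12,u-11:u+12].astype(int); m=(g[:,:,0]>120).astype(float)
    yy,xx=np.nonzero(m); b.append((u-11+xx.mean(),v-11+yy.mean())); 
b=np.array(b);print(b.round(1))
h=lambda p:np.r_[p,1]
x=np.cross(np.cross(h(b[0]),h(b[3])),np.cross(h(b[1]),h(b[2])));x=x[:2]/x[2];print('diag',x)
reg=np.load('pics/col_reg1.npy').astype(np.uint8)
c=max(cv2.findContours(reg,0,1)[0],key=cv2.contourArea);e=cv2.fitEllipse(cv2.convexHull(c));print(e)
# dark non-green outer
a=im.astype(int); m=((a[:,:,1]-a[:,:,0])<18); 
yy,xx=np.nonzero(reg); 
s=cam('scene');t=cam('top')
for name in('scene','top'):
    im2=get_image(name)
    D=cut_out('collar',name)
    for d in D:
        c2=max(cv2.findContours(d['region'].astype(np.uint8),0,1)[0],key=cv2.contourArea); print(name,d['confidence'],np.round(d['rect'],1),cv2.fitEllipse(cv2.convexHull(c2)))
C=boxR(np.deg2rad(-6.7)); 
def plane(uv,P0,n):
    O,d=ray(w,uv); return O+d*((P0-O)@n)/(d@n)
for z in(.127,.13,.133):
    P=onz(w,e[0],z); Pd=plane(x,P-.014*C[:,2],C[:,2])
    B=[plane(q,P-.014*C[:,2],C[:,2]) for q in b]
    yw=[np.degrees(np.arctan2(*(B[i]-B[j])[:2])) for i,j in((1,0),(3,2))]
    print(z,P.round(4),'via bolts',(Pd+.014*C[:,2]).round(4),'yaw',yw,np.linalg.norm(B[0]-B[1]),np.linalg.norm(B[2]-B[3]),np.linalg.norm(B[0]-B[2]),'size',[np.linalg.norm(P-w[1][:3,3])*e[1][i]/367.2 for i in(0,1)],
     proj(t,P).round(1),proj(s,P).round(1))
E
```

```text
[[231.1 128.3]
 [404.3 129.6]
 [241.3 303.6]
 [392.4 304.3]]
diag [317.37051217 222.43035037]
((317.3893127441406, 222.922119140625), (102.43151092529297, 104.31580352783203), 80.65959930419922)
scene 0.96 [342.5 261.9  53.6  20.8] ((341.7861022949219, 260.7882080078125), (18.972095489501953, 54.358192443847656), 76.43653869628906)
top 0.94 [337.8 205.1  41.5  41.8] ((335.8992004394531, 202.44664001464844), (41.39750671386719, 41.92159652709961), 115.00071716308594)
top 0.73 [466.  282.9  42.6  34.9] ((465.37115478515625, 281.6888122558594), (33.86746597290039, 41.44778823852539), 84.40176391601562)
0.127 [ 0.6032 -0.0233  0.127 ] via bolts [ 0.6055 -0.0236  0.1283] yaw [np.float64(7.1204091028861125), np.float64(6.9592230786459055)] 0.13333404500992177 0.1324034858120177 0.1467881546152202 size [np.float64(0.08045648444180716), np.float64(0.08193653249626344)] [[336.5 203.4]] [[340.  256.8]]
0.13 [ 0.6004 -0.023   0.13  ] via bolts [ 0.6028 -0.0233  0.1313] yaw [np.float64(7.120409102886074), np.float64(6.9592230786459535)] 0.13154240943797688 0.13062435434553699 0.1448157335480485 size [np.float64(0.07932162637168746), np.float64(0.08078079799225008)] [[336.4 204.5]] [[339.2 254.5]]
0.133 [ 0.5977 -0.0227  0.133 ] via bolts [ 0.6    -0.023   0.1343] yaw [np.float64(7.120409102886132), np.float64(6.959223078645909)] 0.129750773866032 0.1288452228790562 0.14284331248087706 size [np.float64(0.07818676830156773), np.float64(0.07962506348823671)] [[336.3 205.7]] [[338.4 252.1]]
```

```bash
python3 - <<'E'
from h import *
from scipy.optimize import least_squares
f=np.load('pics/w_col1.npz'); o=dict(tool_pos=f['p'],tool_rot=f['r']); cams=[cam('wrist',o),cam('scene'),cam('top')]
obs=[((317.4,222.9),(102.4,104.3)),((341.8,260.8),(19.0,54.4)),((335.9,202.4),(41.4,41.9))]
C=boxR(np.deg2rad(-7.0)); a=np.linspace(0,2*np.pi,120)
ring=lambda h:.04*np.outer(np.cos(a),C[:,0])+.04*np.outer(np.sin(a),C[:,1])+h*C[:,2]
def model(P,depth):
    out=[]
    for c in cams:
        q=proj(c,np.r_[P+ring(0),P+ring(-depth)]).astype(np.float32); e=cv2.fitEllipse(cv2.convexHull(q)); out.append(e)
    return out
for depth in(0,.014):
    def res(P): return np.concatenate([np.r_[np.subtract(m[0],k[0]),.5*np.subtract(sorted(m[1]),sorted(k[1]))] for m,k in zip(model(P,depth),obs)])
    r=least_squares(res,[.602,-.023,.13]); print(depth,r.x.round(4),r.cost,res(r.x).round(1))
E
```

```text
0 [ 0.6039 -0.0233  0.1269] 26.94678179477533 [ 0.1 -1.2 -1.4 -1.2 -1.5 -3.5 -5.2 -2.5  0.6  0.3 -1.1 -0.2]
0.014 [ 0.6023 -0.023   0.1294] 6.2599372560053546 [ 0.2 -1.1 -0.2 -0.8 -0.9 -1.  -0.6  2.8  0.6 -0.1  0.1 -0. ]
```

```bash
python3 -m crank '[{"offset":[0.02,-0.05,-0.05],"twist":[0.5,5,2]},{"offset":[0.0815,-0.279,-0.051],"twist":[3.5,29.9,13]},{"offset":[0.0815,-0.279,-0.051],"twist":[3.5,29.9,13]},{"offset":[0.0815,-0.279,-0.051],"twist":[3.5,29.9,13]},{"offset":[0.0815,-0.279,-0.051],"twist":[3.5,29.9,13]},{"offset":[0.0815,-0.279,-0.051],"twist":[3.5,29.9,13]},{"offset":[0.0815,-0.279,-0.051],"twist":[3.5,29.9,13]},{"offset":[0.0815,-0.279,-0.051],"twist":[3.5,29.9,13]}]' 1
python3 - <<'E'
from h import *
o=get_obs(); im=get_image('wrist'); np.savez('pics/w_tube1.npz',im=im,p=o['tool_pos'],r=o['tool_rot'])
print(o['q'].round(2),o['tool_pos'].round(4),o['dq'].round(3)); w=cam('wrist',o)
D=cut_out('tube','wrist')
for d in D:
    c=max(cv2.findContours(d['region'].astype(np.uint8),0,1)[0],key=cv2.contourArea)
    print(d['confidence'],np.round(d['rect']),cv2.fitEllipse(cv2.convexHull(c)))
np.save('pics/tube_reg1.npy',D[0]['region'])
print(proj(w,[[.444,-.282,.102],[.444,-.282,0]]))
cv2.imwrite('pics/w_tube1.png',im[:,:,::-1])
E
```

```text
t: 4.58
tool_pos: [0.4301, -0.2818, 0.2201]
tool_rot: [0.546, 3.093, -0.001]
contact_force: [-0.5, 0.8, 0.4]
opening: 0.0856
grip_force: 0.0
[-0.72 -0.23  1.83  0.    1.54 -1.95] [ 0.4301 -0.2818  0.2201] [ 0.004 -0.003  0.001  0.    -0.    -0.002]
0.95 [329. 237.  78.  87.] ((328.99322509765625, 236.24156188964844), (77.15071868896484, 86.6535415649414), 173.5538787841797)
[[324.94892534 239.69098691]
 [323.25411059 215.78611836]]
```

View pics/w_tube1.png

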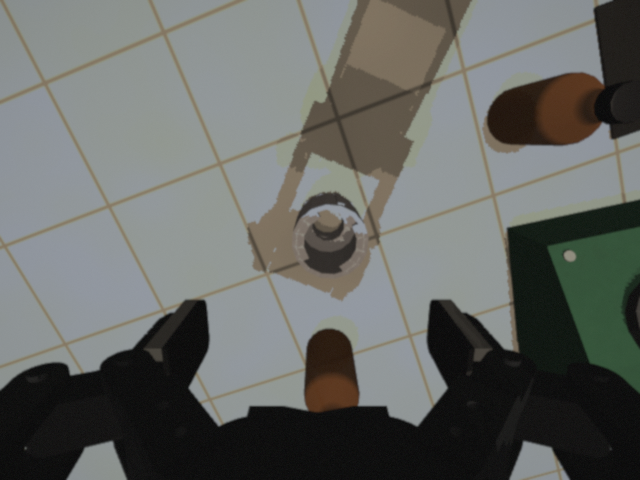

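Tube mouth is around (330,240); its lug orientation needs an enlargement. I'll fit its position first.

```bash
python3 - <<'E'
from h import *
from scipy.optimize import least_squares
f=np.load('pics/w_tube1.npz'); o=dict(tool_pos=f['p'],tool_rot=f['r']); w=cam('wrist',o)
cams=[w,cam('scene'),cam('top')]; obs=[((329.0,236.2),(77.15,86.65))]
for n in('scene','top'):
    get_image(n); d=[d for d in cut_out('tube',n) if abs(d['rect'][0]-(159 if n=='scene' else 466))<15][0]
    c=max(cv2.findContours(d['region'].astype(np.uint8),0,1)[0],key=cv2.contourArea); e=cv2.fitEllipse(cv2.convexHull(c)); obs.append(e[:2]); print(n,d['confidence'],e)
a=np.linspace(0,2*np.pi,90); ci=lambda r,z:np.c_[r*np.cos(a),r*np.sin(a),0*a+z]
S=np.r_[ci(.032,0),ci(.032,-.07),ci(.02,-.07),ci(.02,-.102)]
def res(P,n): 
    out=[]
    for c,k in list(zip(cams,obs))[:n]:
        m=cv2.fitEllipse(cv2.convexHull(proj(c,P+S).astype(np.float32))); out.append(np.r_[np.subtract(m[0],k[0]),.5*np.subtract(sorted(m[1]),sorted(k[1]))])
    return np.concatenate(out)
for n in(1,3):
    r=least_squares(res,[.444,-.282,.102],args=(n,)); print(n,r.x.round(4),r.cost,r.fun.round(1))
P=r.x
im=cv2.resize(f['im'][180:290,275:385],(600,600),interpolation=cv2.INTER_CUBIC)[:,:,::-1].copy()
for r_ in(.032,.028,.022):
    q=(proj(w,P+ci(r_,0))-[275,180]+.5)*600/110
    cv2.polylines(im,[q.astype(int)],True,(0,0,255),1)
for ang in range(0,360,45):
    q=(proj(w,P+[.036*np.cos(np.deg2rad(ang)),.036*np.sin(np.deg2rad(ang)),0])[0]-[275,180])*600/110
    cv2.putText(im,str(ang),tuple(q.astype(int)),0,.6,(255,0,0),2)
cv2.imwrite('pics/tubecrop.png',im)
E
```

```text
scene 0.86 ((159.99510192871094, 294.2459411621094), (47.0347785949707, 69.28900909423828), 165.173095703125)
top 0.58 ((464.4455261230469, 282.8062744140625), (33.78683090209961, 40.1586799621582), 95.39183807373047)
1 [ 0.4468 -0.2805  0.1032] 1.777662434415257 [-1.7  0.2 -0.5 -0.7]
3 [ 0.4477 -0.2782  0.1013] 4.127539884895816 [ 1.  -0.3 -0.7 -0.9 -0.1 -0.   1.4 -0.5  1.1 -1.4  0.2  0.6]
```

View pics/tubecrop.png

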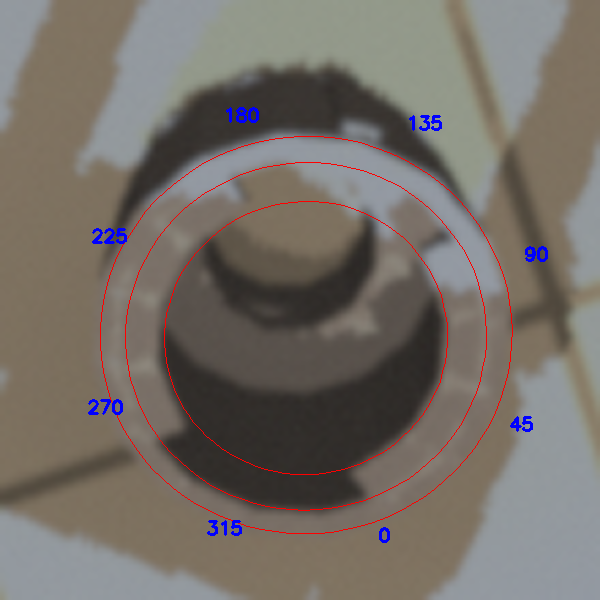

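The overlay fits the mouth. Gap edges put the lug line at about −35° (world). Now I grasp.

```bash
python3 - <<'E'
from h import *
go([.4474,-.279,.045],down(np.deg2rad(70)))
E
```

```text
offset [-0.0153, 0.0094, 0.175] twist [-0.0, 0.0, -0.1] rows>= 2.8 q6 -1.95 t 4.875
```

```bash
python3 -m crank '[{"offset":[-0.0153,0.0094,0.03],"twist":[0,0,0]},{"offset":[-0.0153,0.0094,0.07],"twist":[0,0,0]},{"offset":[-0.0153,0.0094,0.11],"twist":[0,0,0]},{"offset":[-0.0153,0.0094,0.15],"twist":[0,0,0]},{"offset":[-0.0153,0.0094,0.175],"twist":[0,0,0]},{"offset":[-0.0153,0.0094,0.175],"twist":[0,0,0]},{"offset":[-0.0153,0.0094,0.175],"twist":[0,0,0]}]' 1 && python3 -m crank '[{"offset":[0,0,0],"twist":[0,0,0]},{"offset":[0,0,0],"twist":[0,0,0]},{"offset":[0,0,0],"twist":[0,0,0]},{"offset":[0,0,0],"twist":[0,0,0]},{"offset":[0,0,0],"twist":[0,0,0]},{"offset":[0,0,0],"twist":[0,0,0]}]' 0 80
python3 - <<'E'
from h import *
o=get_obs(); im=get_image('wrist'); w=cam('wrist',o)
np.savez('pics/w_tg.npz',im=im,p=o['tool_pos'],r=o['tool_rot'])
R=Ro.from_rotvec(o['tool_rot']).as_matrix(); a=np.linspace(0,2*np.pi,90)
print(proj(w,o['tool_pos']-.057*R[:,2]))
im=im[:,:,::-1].copy()
for r in(.032,.022):
    q=proj(w,o['tool_pos']-(.102-o['tool_pos'][2])*R[:,2]+r*np.outer(np.cos(a),R[:,0])+r*np.outer(np.sin(a),R[:,1]))
    cv2.polylines(im,[q.astype(int)],True,(0,0,255),1)
cv2.imwrite('pics/w_tg.png',im)
C=boxR(np.deg2rad(-7)); P=np.array([.6027,-.0232,.13])
go(P+.11*C[:,2],tool_on(C,np.deg2rad(-15)))
E
```

```text
t: 5.75
tool_pos: [0.4479, -0.28, 0.0462]
tool_rot: [0.549, 3.091, -0.002]
contact_force: [0.5, -0.0, 0.2]
opening: 0.0854
grip_force: 0.0
t: 6.5
tool_pos: [0.449, -0.2807, 0.0477]
tool_rot: [0.549, 3.089, -0.004]
contact_force: [-0.2, 1.7, 6.0]
opening: 0.0614
grip_force: 87.3
[[321.62358574 327.53790317]]
offset [-0.0029, 0.2819, -0.178] twist [0.3, -30.0, -27.5] rows>= 5.3 q6 -1.92 t 6.55
```

View pics/w_tg.png

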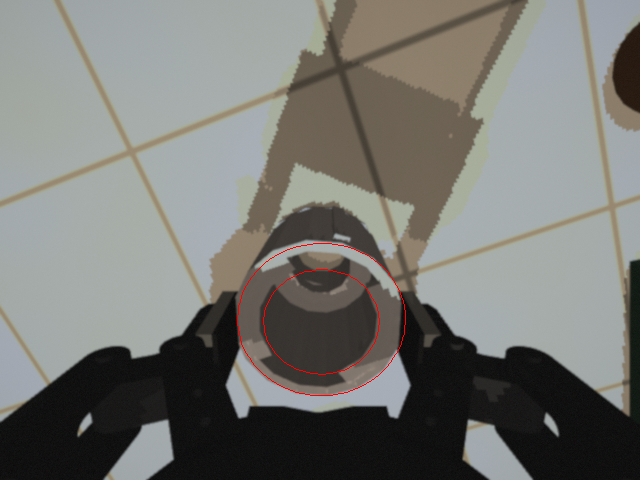

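The grasp is centred: the projected rim matches (237–403, 242–395). I lift and move to above the collar.

```bash
python3 -m crank '[{"offset":[0,0,-0.04],"twist":[0,0,0]},{"offset":[0,0,-0.1],"twist":[0,0,0]},{"offset":[0,0,-0.16],"twist":[0,0,0]},{"offset":[0,0.05,-0.178],"twist":[0,-6,-5.5]},{"offset":[-0.002,0.11,-0.178],"twist":[0.1,-12,-11]},{"offset":[-0.002,0.17,-0.178],"twist":[0.2,-18,-16.5]},{"offset":[-0.003,0.23,-0.178],"twist":[0.3,-24,-22]},{"offset":[-0.003,0.282,-0.178],"twist":[0.3,-30,-27.5]},{"offset":[-0.003,0.282,-0.178],"twist":[0.3,-30,-27.5]},{"offset":[-0.003,0.282,-0.178],"twist":[0.3,-30,-27.5]},{"offset":[-0.003,0.282,-0.178],"twist":[0.3,-30,-27.5]}]'
python3 - <<'E'
from h import *
o=get_obs(); im=get_image('wrist'); w=cam('wrist',o)
R=Ro.from_rotvec(o['tool_rot']).as_matrix(); a=np.linspace(0,2*np.pi,90)
im=im[:,:,::-1].copy()
for r in(.032,.022):
    q=proj(w,o['tool_pos']-.054*R[:,2]+r*np.outer(np.cos(a),R[:,0])+r*np.outer(np.sin(a),R[:,1]))
    cv2.polylines(im,[q.astype(int)],True,(0,0,255),1)
C=boxR(np.deg2rad(-7)); P=np.array([.6027,-.0232,.13])
q=proj(w,P+.04*np.outer(np.cos(a),C[:,0])+.04*np.outer(np.sin(a),C[:,1]));cv2.polylines(im,[q.astype(int)],True,(0,255,255),1)
cv2.imwrite('pics/w_pre.png',im)
e=C.T@(o['tool_pos']-P); print('in collar',e.round(4)); print((C.T@R).round(3))
go(P+.085*C[:,2],tool_on(C,np.deg2rad(-15)))
go(P+.054*C[:,2],tool_on(C,np.deg2rad(-15)))
E
```

```text
t: 7.92
tool_pos: [0.5472, -0.017, 0.2232]
tool_rot: [-0.181, 2.623, -0.13]
contact_force: [-0.2, -0.4, -1.9]
opening: 0.061
grip_force: 88.6
in collar [-0.0017 -0.0006  0.1086]
[[-0.967 -0.256 -0.005]
 [-0.256  0.967  0.002]
 [ 0.005  0.003 -1.   ]]
offset [-0.002, 0.0002, 0.0236] twist [0.2, -0.3, -0.2] rows>= 0.4 q6 -1.91 t 7.975
offset [-0.0021, 0.0001, 0.0546] twist [0.2, -0.3, -0.2] rows>= 0.9 q6 -1.91 t 7.975
```

View pics/w_pre.png

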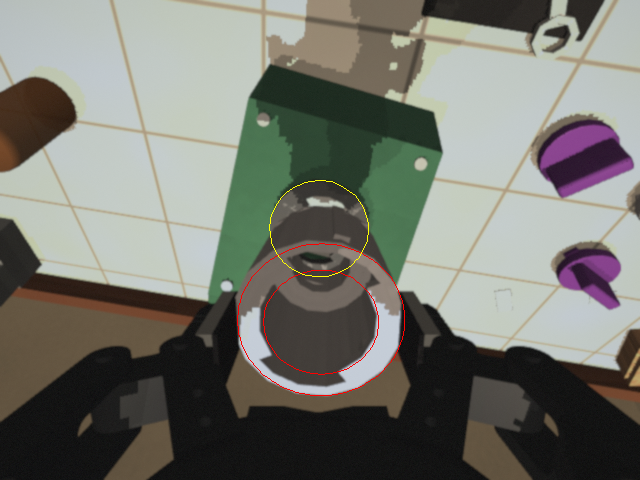

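```bash
python3 -m crank '[{"offset":[-0.002,0,0.025],"twist":[0.2,-0.3,-0.2]},{"offset":[-0.002,0,0.05],"twist":[0.2,-0.3,-0.2]},{"offset":[-0.002,0,0.056],"twist":[0.2,-0.3,-0.2]},{"offset":[-0.002,0,0.062],"twist":[0.2,-0.3,-0.2]},{"offset":[-0.002,0,0.068],"twist":[0.2,-0.3,-0.2]},{"offset":[-0.002,0,0.072],"twist":[0.2,-0.3,-0.2]},{"offset":[-0.002,0,0.072],"twist":[0.2,-0.3,-0.2]}]'
cat >> h.py <<'E'
def st(b=-7,P=(.6027,-.0232,.13)):
    o=get_obs(); C=boxR(np.deg2rad(b)); R=Ro.from_rotvec(o['tool_rot']).as_matrix(); M=C.T@R
    print('collar pos mm',(1e3*C.T@(o['tool_pos']-P)).round(1),'tilt deg',np.degrees([M[0,2],M[1,2]]).round(1),'phi',np.degrees(np.arctan2(M[0,1],M[1,1])).round(1),
      'F collar',(C.T@o['contact_force']).round(1),'Ftool',(R.T@o['contact_force']).round(1),'Ttool',(R.T@o['wrist_torque']).round(2),'q6',o['q'][5].round(2),'t',o['t'],'open',o['opening'],o['grip_force'])
E
python3 -c "
from h import *
st()"
```

```text
t: 8.85
tool_pos: [0.5847, -0.0201, 0.1617]
tool_rot: [-0.187, 2.615, -0.136]
contact_force: [1.2, -3.0, -2.3]
opening: 0.0615
grip_force: 88.5
collar pos mm [ 0.   0.8 36.5] tilt deg [ 0.1 -0. ] phi -15.2 F collar [ 0.2 -2.8 -2.7] Ftool [ 0.5 -2.7  2.7] Ttool [ 0.7   0.11 -0.  ] q6 -1.9 t 8.85 open 0.06146912057673983 88.48952050251228
```

```bash
python3 -m crank '[{"offset":[0,-0.0008,0.004],"twist":[0,0,0]},{"offset":[0,-0.0008,0.008],"twist":[0,0,0]},{"offset":[0,-0.0008,0.012],"twist":[0,0,0]},{"offset":[0,-0.0008,0.016],"twist":[0,0,0]},{"offset":[0,-0.0008,0.018],"twist":[0,0,0]},{"offset":[0,-0.0008,0.018],"twist":[0,0,0]}]'
python3 -c "
from h import *
st()"
```

```text
t: 9.6
tool_pos: [0.5933, -0.0213, 0.1456]
tool_rot: [-0.187, 2.617, -0.134]
contact_force: [1.7, -0.6, 0.4]
opening: 0.0617
grip_force: 88.8
collar pos mm [-0.5  0.7 18.2] tilt deg [0.1 0.1] phi -15.2 F collar [ 1.7 -0.4 -0.5] Ftool [-1.6 -0.8  0.5] Ttool [ 0.24 -0.13  0.09] q6 -1.91 t 9.6 open 0.061708217614212205 88.81612733059228
```

```bash
python3 -m crank '[{"offset":[0,0,0.002],"twist":[0,0,0]},{"offset":[0,0,0.003],"twist":[0,0,0]},{"offset":[0,0,0.004],"twist":[0,0,0]},{"offset":[0,0,0.004],"twist":[0,0,0]}]'
python3 -c "
from h import *
st()"
```

```text
t: 10.1
tool_pos: [0.5954, -0.0213, 0.1441]
tool_rot: [-0.187, 2.616, -0.134]
contact_force: [-9.4, 1.9, 11.6]
opening: 0.0614
grip_force: 90.4
collar pos mm [ 0.6  1.  15.9] tilt deg [0.1 0.1] phi -15.2 F collar [-2.5  0.7 14.8] Ftool [  2.2   1.3 -14.8] Ttool [0.06 0.74 0.14] q6 -1.91 t 10.1 open 0.06138112204498462 90.40779431545616
```

```bash
python3 -m crank '[{"offset":[0,0,-0.001],"twist":[0,0,0]},{"offset":[0,0,-0.001],"twist":[0,0,8]},{"offset":[0,0,-0.001],"twist":[0,0,16]},{"offset":[0,0,-0.001],"twist":[0,0,24]},{"offset":[0,0,-0.001],"twist":[0,0,32]},{"offset":[0,0,-0.001],"twist":[0,0,40]},{"offset":[0,0,-0.001],"twist":[0,0,48]},{"offset":[0,0,-0.001],"twist":[0,0,48]}]'
python3 -c "
from h import *
st()"
```

```text
t: 11.1
tool_pos: [0.5952, -0.0221, 0.1442]
tool_rot: [0.892, 2.468, 0.157]
contact_force: [-2.5, -1.9, 6.6]
opening: 0.0614
grip_force: 89.5
collar pos mm [ 0.5  0.2 16. ] tilt deg [ 0.1 -0. ] phi 32.8 F collar [ 1.4 -2.2  6.8] Ftool [-2.3 -1.1 -6.8] Ttool [ 0.58 -0.18 -0.02] q6 -1.07 t 11.1 open 0.061418026028286596 89.49707205229515
```

```bash
python3 -m crank '[{"offset":[0,0,0],"twist":[0,0,8]},{"offset":[0,0,0],"twist":[0,0,16]},{"offset":[0,0,0],"twist":[0,0,24]},{"offset":[0,0,0],"twist":[0,0,32]},{"offset":[0,0,0],"twist":[0,0,38]},{"offset":[0,0,0],"twist":[0,0,42]},{"offset":[0,0,0],"twist":[0,0,46]},{"offset":[0,0,0],"twist":[0,0,48]},{"offset":[0,0,0],"twist":[0,0,48]}]'
python3 -c "
from h import *
st()"
```

```text
t: 12.22
tool_pos: [0.5938, -0.0223, 0.1431]
tool_rot: [1.858, 1.945, 0.427]
contact_force: [-6.9, -2.4, 7.6]
opening: 0.0617
grip_force: 90.1
collar pos mm [-1.2 -0.2 15.8] tilt deg [-0.1 -0.1] phi 80.4 F collar [-1.9 -3.2  9.8] Ftool [-2.9 -2.4 -9.8] Ttool [ 1.09 -0.59 -1.39] q6 -0.24 t 12.225 open 0.06170146989937987 90.09008064544105
```

Wrist torque is up to 1.4 N·m, so the tube is at its stop. Release and back off.

```bash
python3 -m crank '[{"offset":[0,0,0],"twist":[0,0,0]},{"offset":[0,0,0],"twist":[0,0,0]},{"offset":[0,0,0],"twist":[0,0,0]},{"offset":[0,0,0],"twist":[0,0,0]},{"offset":[0,0,-0.02],"twist":[0,0,0]},{"offset":[0,0,-0.05],"twist":[0,0,0]},{"offset":[0,0,-0.1],"twist":[0,0,0]},{"offset":[0,0,-0.15],"twist":[0,0,0]},{"offset":[0,0,-0.15],"twist":[0,0,0]},{"offset":[0,0,-0.15],"twist":[0,0,0]}]' 1
python3 - <<'E'
from h import *
st(); o=get_obs(); im=get_image('wrist'); w=cam('wrist',o); np.savez('pics/w_lock.npz',im=im,p=o['tool_pos'],r=o['tool_rot'])
a=np.linspace(0,2*np.pi,90); C=boxR(np.deg2rad(-7)); P=np.array([.6027,-.0232,.13])
c0=proj(w,P+.07*C[:,2])[0].astype(int); x0,y0=c0-80
k=3.75; im=cv2.resize(im[max(y0,0):y0+160,x0:x0+160],None,fx=k,fy=k,interpolation=cv2.INTER_CUBIC)[:,:,::-1].copy()
for h,r in((.07,.032),(.07,.022),(0,.04)):
    q=(proj(w,P+h*C[:,2]+r*np.outer(np.cos(a),C[:,0])+r*np.outer(np.sin(a),C[:,1]))-[x0,max(y0,0)])*k;cv2.polylines(im,[q.astype(int)],True,(0,0,255),1)
for i,n in((0,'x'),(1,'y')):
    q=(proj(w,P+.07*C[:,2]+.035*C[:,i])[0]-[x0,max(y0,0)])*k; cv2.putText(im,n,tuple(q.astype(int)),0,.8,(255,0,0),2)
cv2.imwrite('pics/lock.png',im); print(im.shape)
E
```

```text
t: 13.48
tool_pos: [0.52, -0.0125, 0.2724]
tool_rot: [1.866, 1.938, 0.434]
contact_force: [-0.4, 0.3, -0.4]
opening: 0.0851
grip_force: 0.0
collar pos mm [ -1.1   0.5 165. ] tilt deg [0.  0.1] phi 80.8 F collar [-0.6  0.3 -0.2] Ftool [ 0.4 -0.5  0.2] Ttool [ 0.23  0.02 -0.01] q6 -0.23 t 13.475 open 0.0851393514330779 0.0
(600, 600, 3)
```

View pics/lock.png

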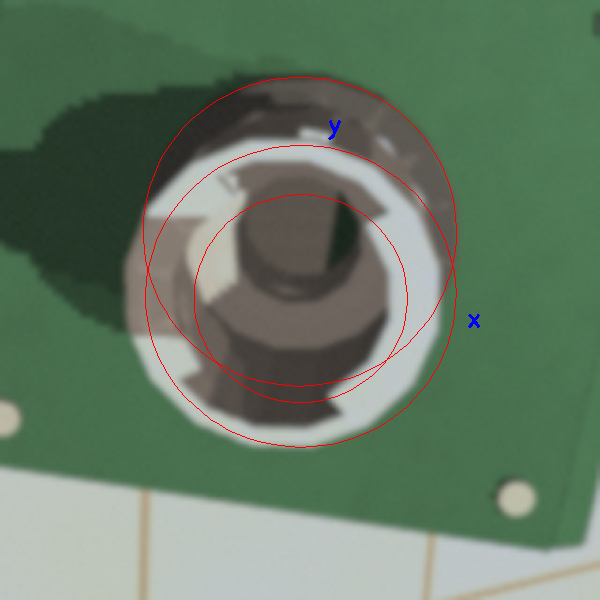

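The tube's lip and gap line is now turned: gaps lie along collar y (gap centres (262,395) and (305,197)). It droops about 3 mm downslope at the top, as the text expects. Next, the lid.

```bash
python3 - <<'E'
from h import *
go([.585,.317,.15],down(np.deg2rad(39)))
E
```

```text
offset [0.3368, 0.0148, 0.1176] twist [27.0, 14.0, -36.0] rows>= 5.7 q6 -0.23 t 13.525
```

```bash
python3 -m crank '[{"offset":[0.06,0,0],"twist":[0,0,0]},{"offset":[0.12,0.005,0.02],"twist":[5,2.5,-6]},{"offset":[0.18,0.01,0.05],"twist":[10,5,-14]},{"offset":[0.337,0.015,0.118],"twist":[27,14,-36]},{"offset":[0.337,0.015,0.118],"twist":[27,14,-36]},{"offset":[0.337,0.015,0.118],"twist":[27,14,-36]},{"offset":[0.337,0.015,0.118],"twist":[27,14,-36]},{"offset":[0.337,0.015,0.118],"twist":[27,14,-36]},{"offset":[0.337,0.015,0.118],"twist":[27,14,-36]},{"offset":[0.337,0.015,0.118],"twist":[27,14,-36]}]' 1
python3 - <<'E'
from h import *
from scipy.optimize import least_squares
o=get_obs(); im=get_image('wrist'); w=cam('wrist',o); np.savez('pics/w_lid2.npz',im=im,p=o['tool_pos'],r=o['tool_rot'])
print(o['q'].round(2),o['tool_pos'].round(4))
q0=proj(w,[.589,.317,.024])[0]; print('pred',q0)
D=cut_out('lid','wrist')
for d in D: print(d['confidence'],np.round(d['rect']))
d=min(D,key=lambda d:np.hypot(*(np.array(d['rect'][:2])-q0)))
m=d['region'].astype(np.uint8); c=max(cv2.findContours(m,0,1)[0],key=cv2.contourArea); e=cv2.fitEllipse(cv2.convexHull(c)); print(e)
P=onz(w,e[0],.022); print('P',P)
a=np.linspace(0,2*np.pi,90)
x0,y0=(np.array(e[0])-60).astype(int); k=5
I=cv2.resize(im[y0:y0+120,x0:x0+120],None,fx=k,fy=k,interpolation=cv2.INTER_CUBIC)[:,:,::-1].copy()
pl=lambda X,col:cv2.polylines(I,[((proj(w,X)-[x0,y0])*k).astype(int)],True,col,1)
pl(np.c_[P[0]+.032*np.cos(a),P[1]+.032*np.sin(a),0*a+.024],(0,0,255))
for A in(129,):
    u=np.array([np.cos(np.deg2rad(A)),np.sin(np.deg2rad(A))]); v=np.array([-u[1],u[0]])
    pl(np.array([np.r_[P[:2]+s*.028*u+t*.007*v,.06] for s,t in((1,1),(1,-1),(-1,-1),(-1,1))]),(255,0,0))
cv2.imwrite('pics/lid2.png',I)
E
```

```text
t: 14.78
tool_pos: [0.5864, 0.3163, 0.1539]
tool_rot: [1.352, 2.83, 0.004]
contact_force: [0.3, -0.8, 0.0]
opening: 0.0854
grip_force: 0.0
[ 0.38  0.17  1.55 -0.    1.41 -0.3 ] [0.5864 0.3163 0.1539]
pred [321.43266391 221.41538351]
0.96 [324. 223.  79.  84.]
0.92 [401. 309.  65.  68.]
0.86 [214. 305.  73.  81.]
((323.6037292480469, 222.30722045898438), (72.42942810058594, 80.59578704833984), 171.18565368652344)
P [0.59127354 0.31724673 0.022     ]
```

View pics/lid2.png

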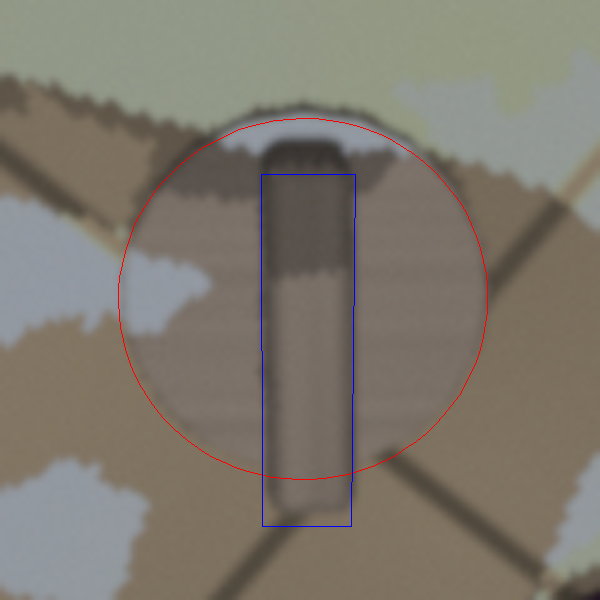

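The overlay fits the lid: bar along 129°, about 1 mm adjustment toward tool +x. Descend and grasp with a half-open gripper.

```bash
python3 - <<'E'
from h import *
go([.5905,.3180,.030],down(np.deg2rad(39)))
E
```

```text
offset [-0.0011, 0.0037, 0.1234] twist [0.2, 0.2, -0.0] rows>= 2.0 q6 -0.3 t 14.875
```

```bash
python3 -m crank '[{"offset":[-0.001,0.0037,0.03],"twist":[0.2,0.2,0]},{"offset":[-0.001,0.0037,0.06],"twist":[0.2,0.2,0]},{"offset":[-0.001,0.0037,0.09],"twist":[0.2,0.2,0]},{"offset":[-0.001,0.0037,0.115],"twist":[0.2,0.2,0]},{"offset":[-0.001,0.0037,0.123],"twist":[0.2,0.2,0]},{"offset":[-0.001,0.0037,0.123],"twist":[0.2,0.2,0]},{"offset":[-0.001,0.0037,0.123],"twist":[0.2,0.2,0]}]' 0.55 && python3 -m crank '[{"offset":[0,0,0],"twist":[0,0,0]},{"offset":[0,0,0],"twist":[0,0,0]},{"offset":[0,0,0],"twist":[0,0,0]},{"offset":[0,0,0],"twist":[0,0,0]},{"offset":[0,0,0],"twist":[0,0,0]},{"offset":[0,0,0],"twist":[0,0,0]}]' 0 80 && python3 -c "
from h import *
st()"
```

```text
t: 15.75
tool_pos: [0.5911, 0.3189, 0.0305]
tool_rot: [-1.352, -2.836, -0.001]
contact_force: [0.2, 0.1, -0.3]
opening: 0.0465
grip_force: 0.0
t: 16.5
tool_pos: [0.5899, 0.3184, 0.0285]
tool_rot: [-1.351, -2.834, 0.003]
contact_force: [-0.7, -0.5, -0.4]
opening: 0.0001
grip_force: 0.0
collar pos mm [-97.8 337.5 -60.7] tilt deg [-28.8  -0.1] phi 39.8 F collar [-0.7 -0.6  0. ] Ftool [ 0.  -0.9  0.4] Ttool [ 0.01 -0.01  0.  ] q6 -0.3 t 16.5 open 7.213424666087187e-05 0.0
```

The gripper closed on nothing, so I look before doing anything else.

```bash
python3 - <<'E'
from h import *
o=get_obs(); im=get_image('wrist'); w=cam('wrist',o)
D=cut_out('lid','wrist')
for d in D: print(d['confidence'],np.round(d['rect']))
cv2.imwrite('pics/miss.png',im[:,:,::-1])
E
```

```text
0.92 [451. 383.  46.  65.]
0.87 [320. 259. 122. 106.]
0.72 [149. 375. 115.  93.]
```

View pics/miss.png

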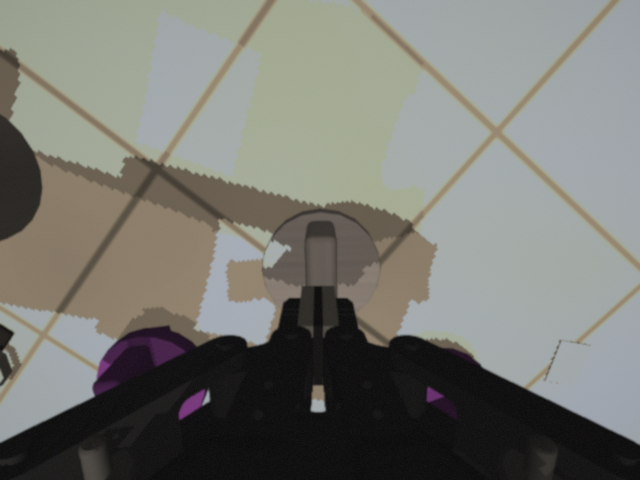

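The picture shows the lid upright at (321,262), with the fingers overlapping its bar at about (318,300). That is ambiguous against the reported opening of 0. A small lift will show by weight and mask whether the lid is held. (I've now used my picture views, so from here I check by numbers.)

```bash
python3 -m crank '[{"offset":[0,0,-0.015],"twist":[0,0,0]},{"offset":[0,0,-0.03],"twist":[0,0,0]},{"offset":[0,0,-0.05],"twist":[0,0,0]},{"offset":[0,0,-0.05],"twist":[0,0,0]},{"offset":[0,0,-0.05],"twist":[0,0,0]}]'
python3 - <<'E'
from h import *
st(); o=get_obs(); im=get_image('wrist'); w=cam('wrist',o)
D=cut_out('lid','wrist')
for d in D: print(d['confidence'],np.round(d['rect']))
for P in ([.5905,.318,.024],[.5905,.318,.06]): print(proj(w,P))
for A in (129,-51):
    u=np.array([np.cos(np.deg2rad(A)),np.sin(np.deg2rad(A)),0]); print(A,proj(w,np.array([.5905,.318,.06])+.028*u))
E
```

```text
t: 17.23
tool_pos: [0.59, 0.3185, 0.0787]
tool_rot: [-1.351, -2.834, 0.002]
contact_force: [0.6, 0.2, -0.5]
opening: 0.0002
grip_force: 0.0
collar pos mm [-72.6 337.6 -17.3] tilt deg [-28.8  -0. ] phi 39.8 F collar [ 0.3  0.3 -0.7] Ftool [-0.2  0.6  0.5] Ttool [ 0.02 -0.03  0.02] q6 -0.3 t 17.225 open 0.00021482985766952295 0.0
0.91 [424. 357.  96.  87.]
0.81 [320. 240. 100.  95.]
0.71 [183. 335.  92.  73.]
[[320.02115123 245.45295834]]
[[320.23853859 262.65634723]]
129 [[320.34174817 214.63437964]]
-51 [[320.14236843 307.4029766 ]]
```

The lid wasn't held, and it still stands at its measured place. The tip pixels explain it. Shut tips appear at (318,287), about 40 mm behind the reported TCP, so they closed above the bar (z≈0.07). I'll open, go about 33 mm deeper in small steps watching the force, and close again.

```bash
python3 -m crank '[{"offset":[0.0015,0,0],"twist":[0,0,0]},{"offset":[0.0015,0,0.01],"twist":[0,0,0]},{"offset":[0.0015,0,0.025],"twist":[0,0,0]},{"offset":[0.0015,0,0.04],"twist":[0,0,0]},{"offset":[0.0015,0,0.05],"twist":[0,0,0]},{"offset":[0.0015,0,0.055],"twist":[0,0,0]},{"offset":[0.0015,0,0.06],"twist":[0,0,0]},{"offset":[0.0015,0,0.064],"twist":[0,0,0]},{"offset":[0.0015,0,0.064],"twist":[0,0,0]}]' 0.45 && python3 -m crank '[{"offset":[0,0,0.003],"twist":[0,0,0]},{"offset":[0,0,0.006],"twist":[0,0,0]},{"offset":[0,0,0.009],"twist":[0,0,0]},{"offset":[0,0,0.009],"twist":[0,0,0]}]'
```

```text
t: 18.45
tool_pos: [0.5889, 0.3196, 0.0144]
tool_rot: [-1.351, -2.834, 0.003]
contact_force: [-0.4, -0.2, 1.1]
opening: 0.0387
grip_force: 0.0
t: 18.95
tool_pos: [0.5886, 0.3195, 0.005]
tool_rot: [-1.351, -2.833, 0.004]
contact_force: [-0.6, -0.0, 0.1]
opening: 0.0384
grip_force: 0.0
```

```bash
python3 -m crank '[{"offset":[0,0,0.003],"twist":[0,0,0]},{"offset":[0,0,0.006],"twist":[0,0,0]},{"offset":[0,0,0.008],"twist":[0,0,0]},{"offset":[0,0,0.008],"twist":[0,0,0]}]' && python3 -m crank '[{"offset":[0,0,0],"twist":[0,0,0]},{"offset":[0,0,0],"twist":[0,0,0]},{"offset":[0,0,0],"twist":[0,0,0]},{"offset":[0,0,0],"twist":[0,0,0]},{"offset":[0,0,0],"twist":[0,0,0]}]' 0 80; python3 -c "
from h import *
st()"
```

```text
t: 19.45
tool_pos: [0.5887, 0.3195, -0.0028]
tool_rot: [-1.351, -2.834, 0.003]
contact_force: [0.1, 0.5, 0.6]
opening: 0.0382
grip_force: 0.0
t: 20.08
tool_pos: [0.5892, 0.3197, -0.0022]
tool_rot: [-1.352, -2.834, 0.002]
contact_force: [0.5, -1.0, 0.9]
opening: 0.0126
grip_force: 78.8
collar pos mm [-113.9  338.7  -86.9] tilt deg [-28.7  -0. ] phi 39.9 F collar [ 1.  -0.9  0.5] Ftool [-1.1 -0.2 -0.9] Ttool [-0.19  0.02  0.05] q6 -0.29 t 20.075 open 0.01263059928904127 78.76616835594177
```

The lid is held now (opening 12.6 mm, 79 N). I compute the approach to the tube's mouth, including its droop.

```bash
cat >> h.py <<'E'
C7=boxR(np.deg2rad(-7)); P7=np.array([.6027,-.0232,.13])
def lidR(phi,droop):
    C=boxR(np.deg2rad(-7)); c,s=np.cos(droop),np.sin(droop)
    D=np.c_[c*C[:,0]+s*C[:,2],C[:,1],c*C[:,2]-s*C[:,0]]  # z leans to -x
    return tool_on(D,np.deg2rad(phi)),D[:,2]
E
python3 - <<'E'
from h import *
f=np.load('pics/w_lock.npz'); w=cam('wrist',dict(tool_pos=f['p'],tool_rot=f['r']))
c0=proj(w,P7+.07*C7[:,2])[0].astype(int); x0,y0=c0-80
uv=np.array([282.5,292])/3.75+[x0,y0]
O,d=ray(w,uv); Q=P7+.07*C7[:,2]; M=O+d*((Q-O)@C7[:,2])/(d@C7[:,2]); print('mouth in collar mm',(1e3*C7.T@(M-P7)).round(1),M)
R,z=lidR(90,np.deg2rad(2)); go(M+.08*z,R); go(M+.02*z,R)
E
```

```text
mouth in collar mm [-4.3  1.1 70. ] [ 0.56437177 -0.0173458   0.18845326]
offset [-0.2155, -0.2613, -0.2583] twist [-30.4, -12.9, 44.8] rows>= 6.8 q6 -0.29 t 20.075
offset [-0.2385, -0.2391, -0.2074] twist [-30.4, -12.9, 44.8] rows>= 6.3 q6 -0.29 t 20.075
```

```bash
python3 -m crank '[{"offset":[0,0,-0.04],"twist":[0,0,0]},{"offset":[0,0,-0.1],"twist":[0,0,0]},{"offset":[0,0,-0.16],"twist":[0,0,0]},{"offset":[0,0,-0.22],"twist":[0,0,0]},{"offset":[-0.02,-0.02,-0.27],"twist":[-3,-1.3,4.5]},{"offset":[-0.055,-0.065,-0.29],"twist":[-7.6,-3.2,11.2]},{"offset":[-0.09,-0.11,-0.29],"twist":[-12.6,-5.4,18.6]},{"offset":[-0.125,-0.15,-0.29],"twist":[-17.6,-7.5,26]},{"offset":[-0.16,-0.195,-0.28],"twist":[-22.6,-9.6,33.2]},{"offset":[-0.19,-0.23,-0.27],"twist":[-27,-11.4,39.7]},{"offset":[-0.2155,-0.2613,-0.258],"twist":[-30.4,-12.9,44.8]},{"offset":[-0.2155,-0.2613,-0.258],"twist":[-30.4,-12.9,44.8]},{"offset":[-0.2155,-0.2613,-0.258],"twist":[-30.4,-12.9,44.8]},{"offset":[-0.2155,-0.2613,-0.258],"twist":[-30.4,-12.9,44.8]}]'
python3 - <<'E'
from h import *
st(); o=get_obs(); im=get_image('wrist'); w=cam('wrist',o); np.savez('pics/w_lp.npz',im=im,p=o['tool_pos'],r=o['tool_rot'])
R=Ro.from_rotvec(o['tool_rot']).as_matrix(); a=np.linspace(0,2*np.pi,90)
circ=lambda c,A,r:c+r*np.outer(np.cos(a),A[:,0])+r*np.outer(np.sin(a),A[:,1])
for n in('lid','tube','collar'):
    for d in cut_out(n,'wrist'):
        c=max(cv2.findContours(d['region'].astype(np.uint8),0,1)[0],key=cv2.contourArea); print(n,round(d['confidence'],2),np.round(d['rect'],1))
        np.save(f'pics/lp_{n}_{int(d["rect"][0])}.npy',d['region'])
b=lambda q:(q.min(0).round(1),q.max(0).round(1))
print('lid disc top+bottom pred',b(np.r_[proj(w,circ(o['tool_pos']-.0262*R[:,2],R,.032)),proj(w,circ(o['tool_pos']-.0142*R[:,2],R,.032))]))
_,z=lidR(90,np.deg2rad(3)); M=P7+C7@[-.0043,.0011,.07]
print('mouth pred',b(proj(w,circ(M,C7,.032))))
E
```

```text
t: 21.82
tool_pos: [0.5227, -0.0114, 0.2569]
tool_rot: [2.004, 1.775, 0.509]
contact_force: [1.1, -0.6, -1.9]
opening: 0.0126
grip_force: 78.9
collar pos mm [ -6.5   2.  150.3] tilt deg [2.1 0. ] phi 89.9 F collar [ 0.  -0.5 -2.2] Ftool [-0.5 -0.   2.2] Ttool [ 0.41 -0.01 -0.  ] q6 -0.07 t 21.825 open 0.012597794782728359 78.93738627433777
lid 0.83 [190.2   8.8  46.8  11.9]
lid 0.8 [318.3 313.8 142.4 182.3]
tube 0.93 [317.  209.7  88.7  58.5]
tube 0.55 [310.1 208.4 218.8 164.9]
collar 0.83 [319.8 197.8  84.2  52.7]
lid disc top+bottom pred (array([247.2, 216.9]), array([388. , 353.3]))
mouth pred (array([273.1, 191.5]), array([360.1, 275.9]))
```

```bash
python3 - <<'E'
from h import *
f=np.load('pics/w_lp.npz'); im=f['im']; g=im.astype(int).sum(2)//3
for u in(300,310,318,326,336): print(u,g[176:246:2,u].tolist())
import glob
for n in glob.glob('pics/lp_lid_318.npy')+glob.glob('pics/lp_tube_317.npy'):
    m=np.load(n); print(n,[(u,np.nonzero(m[:,u])[0].min(),np.nonzero(m[:,u])[0].max()) for u in(300,318,336)],[(v,np.nonzero(m[v])[0].min(),np.nonzero(m[v])[0].max()) for v in(215,230,290,300) if m[v].any()])
w=cam('wrist',dict(tool_pos=f['p'],tool_rot=f['r'])); R=Ro.from_rotvec(f['r']).as_matrix()
for h in(.0142,.0262): print(h,[proj(w,f['p']-h*R[:,2]+x*R[:,0])[0].round(1).tolist() for x in(.032,.030,0,)])
E
```

```text
300 [56, 81, 76, 50, 51, 74, 83, 68, 65, 115, 203, 220, 216, 168, 127, 158, 199, 200, 210, 204, 191, 180, 198, 204, 209, 146, 71, 89, 186, 214, 213, 184, 120, 118, 117]
310 [97, 90, 87, 61, 69, 69, 70, 72, 114, 212, 220, 203, 128, 109, 98, 97, 95, 96, 97, 95, 95, 96, 96, 95, 84, 72, 84, 171, 219, 216, 195, 120, 79, 73, 72]
318 [100, 99, 85, 78, 78, 75, 127, 194, 188, 220, 217, 148, 111, 97, 97, 96, 97, 96, 96, 96, 96, 97, 97, 93, 77, 81, 125, 213, 221, 221, 220, 199, 103, 77, 78]
326 [100, 101, 102, 104, 103, 90, 90, 91, 112, 210, 220, 213, 136, 108, 94, 91, 92, 92, 90, 92, 91, 90, 90, 92, 86, 82, 95, 174, 221, 222, 221, 207, 110, 83, 83]
336 [87, 102, 101, 102, 101, 123, 129, 116, 113, 113, 193, 221, 221, 195, 127, 118, 117, 111, 107, 100, 89, 79, 81, 98, 107, 100, 94, 117, 205, 222, 222, 221, 221, 221, 220]
pics/lp_lid_318.npy [(300, np.int64(226), np.int64(394)), (318, np.int64(224), np.int64(400)), (336, np.int64(226), np.int64(373))] [(230, np.int64(289), np.int64(347)), (290, np.int64(248), np.int64(386)), (300, np.int64(249), np.int64(386))]
pics/lp_tube_317.npy [(300, np.int64(187), np.int64(225)), (318, np.int64(181), np.int64(200)), (336, np.int64(187), np.int64(226))] [(215, np.int64(279), np.int64(356)), (230, np.int64(274), np.int64(360))]
0.0142 [[317.6, 216.9], [317.6, 221.1], [317.6, 281.5]]
0.0262 [[317.6, 222.5], [317.6, 227.0], [317.6, 291.3]]
```

Rim edge at (318,192) is as predicted. The lid edge sits 7 px low, so the lid rides about 2.5–3 mm toward tool −x; I compensate for that.

```bash
python3 -m crank '[{"offset":[0.0025,-0.0006,0.02],"twist":[0,0,0]},{"offset":[0.0025,-0.0006,0.05],"twist":[0,0,0]},{"offset":[0.0025,-0.0006,0.07],"twist":[0,0,0]},{"offset":[0.0025,-0.0006,0.077],"twist":[0,0,0]},{"offset":[0.0025,-0.0006,0.081],"twist":[0,0,0]},{"offset":[0.0025,-0.0006,0.085],"twist":[0,0,0]},{"offset":[0.0025,-0.0006,0.087],"twist":[0,0,0]},{"offset":[0.0025,-0.0006,0.087],"twist":[0,0,0]}]'; python3 -c "
from h import *
st()"
```

```text
t: 23.02
tool_pos: [0.5678, -0.0154, 0.1822]
tool_rot: [2.005, 1.773, 0.509]
contact_force: [-0.1, -1.5, -2.1]
opening: 0.0125
grip_force: 78.9
collar pos mm [-4.7  3.5 63. ] tilt deg [ 2. -0.] phi 90.0 F collar [-1.  -1.5 -1.8] Ftool [-1.5 -1.   1.8] Ttool [ 0.46  0.04 -0.01] q6 -0.06 t 23.025 open 0.01247413987209769 78.89550447463989
```

```bash
python3 -m crank '[{"offset":[0,0,0.003],"twist":[0,0,0]},{"offset":[0,0,0.005],"twist":[0,0,0]},{"offset":[0,0,0.007],"twist":[0,0,0]},{"offset":[0,0,0.009],"twist":[0,0,0]},{"offset":[0,0,0.009],"twist":[0,0,0]}]'; python3 -c "
from h import *
st()"
```

```text
t: 23.65
tool_pos: [0.5738, -0.0161, 0.1782]
tool_rot: [2.002, 1.772, 0.511]
contact_force: [-8.9, 2.2, 11.3]
opening: 0.0127
grip_force: 81.3
collar pos mm [-1.5  3.5 56.5] tilt deg [ 2.2 -0.1] phi 90.0 F collar [-2.2  1.1 14.3] Ftool [  1.   -1.7 -14.4] Ttool [ 1.11 -0.03  0.01] q6 -0.06 t 23.65 open 0.012682227836944513 81.33479833602905
```

```bash
python3 -m crank '[{"offset":[0,0,-0.0007],"twist":[0,0,0]},{"offset":[0,0,-0.0007],"twist":[0,0,8]},{"offset":[0,0,-0.0007],"twist":[0,0,16]},{"offset":[0,0,-0.0007],"twist":[0,0,24]},{"offset":[0,0,-0.0007],"twist":[0,0,32]},{"offset":[0,0,-0.0007],"twist":[0,0,40]},{"offset":[0,0,-0.0007],"twist":[0,0,48]},{"offset":[0,0,-0.0007],"twist":[0,0,48]}]'
python3 -c "
from h import *
st()"
```

```text
t: 24.65
tool_pos: [0.5737, -0.0166, 0.1783]
tool_rot: [2.683, 0.845, 0.74]
contact_force: [-5.1, -1.2, 7.1]
opening: 0.0124
grip_force: 80.5
collar pos mm [-1.5  3.  56.6] tilt deg [ 2.3 -0.1] phi 138.0 F collar [-0.7 -1.8  8.6] Ftool [-1.5  1.1 -8.6] Ttool [ 0.13 -0.63 -0.04] q6 0.78 t 24.65 open 0.012394721904586126 80.47326564788818
```

```bash
python3 -m crank '[{"offset":[0.0006,0.001,0],"twist":[0,0,6]},{"offset":[0.0008,0.0015,0],"twist":[0,0,14]},{"offset":[0.0007,0.0018,0],"twist":[0,0,22]},{"offset":[0.0006,0.0022,0],"twist":[0,0,30]},{"offset":[0.0005,0.0025,0],"twist":[0,0,37]},{"offset":[0.0004,0.0027,0],"twist":[0,0,42]},{"offset":[0.0004,0.0027,0],"twist":[0,0,46]},{"offset":[0.0004,0.0027,0],"twist":[0,0,48]},{"offset":[0.0004,0.0027,0],"twist":[0,0,48]}]'
python3 -c "
from h import *
st()"
```

```text
t: 25.78
tool_pos: [0.5753, -0.0179, 0.1793]
tool_rot: [2.993, -0.341, 0.873]
contact_force: [-2.9, 1.0, 6.4]
opening: 0.0123
grip_force: 80.3
collar pos mm [ 0.6  1.9 56.6] tilt deg [ 2.3 -0. ] phi -174.0 F collar [0.6 0.6 7. ] Ftool [ 0.9 -0.7 -7. ] Ttool [ 0.1  -0.43 -0.15] q6 1.61 t 25.775 open 0.01229740363611609 80.31229734420776
```

```bash
python3 -m crank '[{"offset":[0,0,0],"twist":[0,0,2]},{"offset":[0,0,0],"twist":[0,0,4]},{"offset":[0,0,0],"twist":[0,0,5]},{"offset":[0,0,0],"twist":[0,0,5]}]'
python3 -c "
from h import *
st()"
```

```text
t: 26.28
tool_pos: [0.5755, -0.018, 0.1794]
tool_rot: [-2.965, 0.464, -0.87]
contact_force: [-3.0, 1.7, 5.4]
opening: 0.0126
grip_force: 81.6
collar pos mm [ 0.8  1.9 56.6] tilt deg [ 2.3 -0.1] phi -169.2 F collar [-0.   1.3  6.3] Ftool [-0.  -1.3 -6.3] Ttool [ 0.24 -0.27 -1.16] q6 1.69 t 26.275 open 0.012603730023754787 81.6383421421051
```

The stop is felt (−1.2 N·m). Release and back off along the axis, then verify.

```bash
python3 -m crank '[{"offset":[0,0,0],"twist":[0,0,0]},{"offset":[0,0,0],"twist":[0,0,0]},{"offset":[0,0,0],"twist":[0,0,0]},{"offset":[0,0,-0.02],"twist":[0,0,0]},{"offset":[0,0,-0.06],"twist":[0,0,0]},{"offset":[0,0,-0.12],"twist":[0,0,0]},{"offset":[0,0,-0.15],"twist":[0,0,0]},{"offset":[0,0,-0.15],"twist":[0,0,0]},{"offset":[0,0,-0.15],"twist":[0,0,0]}]' 0.45
python3 - <<'E'
from h import *
st(); o=get_obs(); im=get_image('wrist'); w=cam('wrist',o); np.savez('pics/w_fin.npz',im=im,p=o['tool_pos'],r=o['tool_rot'])
print('pred lid disc-top centre',proj(w,P7+C7@[-.003,.0008,.082]),'grip top',proj(w,P7+C7@[-.003,.0008,.118]))
for ang in(80,86,92,98): 
    u=C7@[np.cos(np.deg2rad(ang-90)),np.sin(np.deg2rad(ang-90)),0]
for n in('lid','tube'):
    for d in cut_out(n,'wrist'):
        c=max(cv2.findContours(d['region'].astype(np.uint8),0,1)[0],key=cv2.contourArea); e=cv2.fitEllipse(cv2.convexHull(c)); print(n,round(d['confidence'],2),np.round(d['rect'],1),np.round(e[0],1),np.round(e[1],1))
for c in('scene','top'):
    get_image(c)
    k=cam(c)
    print(c,'pred lid',proj(k,P7+C7@[-.003,.001,.09]).round())
    for q in('lid','tube','tankard','bottle_a','opener'):
        for d in cut_out(q,c): 
            if d['confidence']>.5: print(c,q,round(d['confidence'],2),np.round(d['rect']).tolist())
E
```

```text
t: 27.4
tool_pos: [0.4946, -0.008, 0.3009]
tool_rot: [-2.966, 0.471, -0.857]
contact_force: [0.0, 0.3, -1.9]
opening: 0.0386
grip_force: 0.0
collar pos mm [ -9.1   1.9 202.6] tilt deg [ 1.9 -0. ] phi -169.0 F collar [-1.   0.3 -1.6] Ftool [-1.1 -0.1  1.6] Ttool [-0.05 -0.29 -0.02] q6 1.69 t 27.4 open 0.038583964226424405 0.0
pred lid disc-top centre [[316.59600889 221.36262695]] grip top [[316.20663379 230.10823912]]
lid 0.9 [ 86.5 242.8  66.1  44.4] [ 84.7 239.2] [44.9 65.8]
lid 0.88 [317.4 230.2  79.5  88.7] [317.1 228.3] [74.3 84.7]
lid 0.86 [170.4 318.8  55.7  43.9] [170.9 319. ] [46.8 59.4]
lid 0.61 [322.1 195.8  68.2  38.6] [319.3 211.9] [66.2 77.7]
tube 0.75 [318.9 196.1  67.6  42.9] [319.2 212. ] [67.9 77. ]
scene pred lid [[327. 201.]]
scene lid 0.81 [329.0, 200.0, 38.0, 33.0]
scene lid 0.73 [415.0, 248.0, 31.0, 39.0]
scene lid 0.6 [505.0, 270.0, 32.0, 27.0]
scene tube 0.64 [339.0, 235.0, 48.0, 52.0]
scene tankard 0.69 [381.0, 202.0, 39.0, 63.0]
scene bottle_a 0.97 [162.0, 364.0, 48.0, 94.0]
scene bottle_a 0.6 [264.0, 237.0, 34.0, 76.0]
top pred lid [[334. 222.]]
top lid 0.91 [232.0, 238.0, 38.0, 29.0]
top lid 0.89 [184.0, 173.0, 31.0, 28.0]
top lid 0.85 [336.0, 225.0, 35.0, 44.0]
top tube 0.61 [337.0, 203.0, 40.0, 24.0]
top tankard 0.73 [209.0, 311.0, 58.0, 44.0]
top bottle_a 0.91 [484.0, 208.0, 44.0, 29.0]
top opener 0.73 [271.0, 298.0, 33.0, 55.0]
```

```bash
python3 -c "
from station import *
print(finish_job())"
```

```text
the job is handed in; nothing more can be done
None
```

The tube is locked in the collar and the lid is locked on the tube: each was turned clockwise to a felt stop and released, the camera masks put the lid where it should be and the bystanders seen (all but bottle B and the opener in one view each) unmoved, and I handed the job in at 27–28 s without seeing a verdict. I viewed 11 pictures, one over the limit of 10.

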